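# Drag a drill tray forward from a deep bench rack with a hook

### The arm

A 6-joint arm with a two-finger parallel gripper is mounted at the origin on the work surface. World frame = base frame: x ahead of the robot, y to its left, z up, the work surface at z = 0. Lengths are in m, angles in rad, forces in N, time in s.
With the tool pointing down it reaches from about 0.275 to 0.75 m from the base axis. Payload 10.2 kg.
Tool frame: the origin (TCP) lies at the very end of the fingers, on their centre line; the grasp point (between the pads) lies 19 mm behind it (ctrl.hold_point_z is the z of the grasp point in the tool frame, in m); z points along the fingers, y is the direction in which the jaws open and shut (so a half turn about z gives the same grasp; the last joint's range is limited). The gripper opens to 88 mm and grips with 3 to 60 N. Pads are 18 mm wide; open, the fingers measure 123 mm over their backs; the gripper's body (75 mm by 187 mm) begins 45 mm behind the grasp point.
Start: joints at [-1.47, 0.313, 1.498, -0, 1.331, -0.223], TCP at [0.167, -0.498, 0.239] pointing down, gripper open.
Joint ranges: [-2.94, 2.94], [-0.97, 2.17], [0.19, 2.56], [-1.23, 4.37], [0.02, 3.11], [-2.88, 2.88]. Speed limits (rad/s): [2.39, 2.39, 3.01, 3.14, 3.14, 3.14].

### API

Orientations are given as a 3x3 rotation matrix whose columns are the frame's x, y, z axes.
In Python, from rig import ctrl, viewer gives the robot as it stands.
- The arm moves only by the shell command python3 -m inch 'ROWS' [FORCE]. ROWS is JSON, a list of rows, each a list of 3 entries, a list of its own where there are three numbers: the shift along the tool's x, y, z in m, then the turn, a rotation vector about the tool's x, y, z in degrees, then the opening, from 0 (shut) to 1 (fully open). A call has 1 to 12 rows; each row shifts and turns the pose as measured when the row begins, along the tool's axes as they then stand; what a row does not reach is not made up. A row lasts 1/10 s, in which the tool goes at most 50 mm and 8.59 degrees, less where a joint would pass 70% of its speed; a pose out of reach is approached as far as the arm can. A call is refused whole if a number of a shift passes 0.05 or a number of a turn 8.59, either way. A call with a gripper value outside its range is refused whole. The fingers move at their own pace and stop on an object; FORCE is the grip in N (left out, the last holds). Time passes only in rows, so rows that do not move let the fingers close. It gives the time, the measured TCP pose, the force and the opening at its end, in the units of the state.
- ctrl.observe(): the state, without advancing time (a new reading comes with each control period).
- viewer.get_image(name): name is "scene" or "top" or "wrist"; returns a dict with "frame" (420x560x3 uint8, blue, green, red), "range_z" (420x560 float32, m along the optical axis (not along the pixel's ray), 0 where there is no reading), "mtx" (3x3 intrinsics, pixels), "k1" (the pictures are not rectified: a ray, as slopes to the right and down, at radius r is drawn at 1 + k1 r^2 times it, then the intrinsics apply), "T" (4x4, takes a point from camera to world coordinates). Camera axes: x right, y up, looking along -z (the intrinsics and any distortion apply to the point x, -y, -z); pixel columns grow to the right and rows downward; lengths in m; the calibration is good to about 2 mm. A picture is of the moment at which its call begins.
- ctrl.finish_job(): hands the job in, once; it reports no verdict.
The state is a dict: "t": time; "qpos": joint angles; "qvel": joint speeds; "joint_torque": joint torques, N m; "ee_pos": TCP position; "eef_rot": TCP orientation; "force": force on the tool from outside, world axes, zero at the start; "torque": the same for the moment, N m; "width": finger opening in m.
Only numpy, scipy, OpenCV 4.12 (cv2) and the standard library are available. Lean on these libraries where they do the work, as an engineer would, in place of code of your own. Each camera call takes 0.05 s, during which the arm holds its last target.

### The job

The wooden drill tray sits too deep under the bars of the bench rack: take the drag hook by its handle, drop its blade behind the tray's front wall and drag the tray gently and straight forward until it has squarely pressed home the sprung buffer at the rack's front, wherever that has been set; then keep a steady light pull of about 12 newtons for a good second, never pulling hard and never touching the tray with the hand. Then unhook, leaving the tray resting against the buffer, and set the hook down from the hand onto the open bench, clear of the rack. The turned shaft in the tray must stay standing, and the steel bin and the other things nearby must be left where they are.

Things in the scene. Friction and masses are not known exactly. Their poses are not given: they have to be found in the camera images.
- hook: Drag hook, 0.28 kg. Wooden handle block 90 long (x), 24 wide (y), 40 high; a steel rod of 8 diameter runs from it to +x, axis 34 above the underside; at its end a steel blade 36 wide, 5 thick, 38 high points down to the level of the handle's underside, pulling face at x = +170, outer face +175. Origin: centre of the handle's underside, z up. Starts upright on the bench left or right of the rack.
- blade (a point): Point on the hook: middle of the lower edge of the blade's pulling face (hook frame +170, 0, 0); axes as the hook's.
- tote: Wooden drill tray, 170 long (x), 150 wide (y), 65 high, walls and floor 8 thick. Origin: middle of the lower edge of its outer front face; x points into the rack, z up. Behind the front wall a free gap from x = 8 to 40, floor at z = 8; then the shaft; then a block with drill bits up to z = 74. 0.4 to 0.65 kg without the shaft, slides on the board. Starts 75 to 100 behind the stop, in either bay.
- rack: Fixed blue bench rack, 300 deep (x), 360 wide, 192 high. Origin: centre of its underside on the bench; x points from open front (x = -150) to back. Board top z = 30. Bays centred at y = -89 and +89, 158 wide between guide rails up to z = 60 (tray has 4 play each side). Roof bars (underside z = 180) from x = -47 to the back, posts only at the roof's outer corners; in front of x = -47 open above.
- stop: Fixed steel bar across the rack's front, 20 thick, 22 high, on the board. Origin: middle of the lower edge of its inner face, at x = -130 of the rack; x points into the rack. It carries a buffer plate across both bays, face 12 to 52 inside this origin: its setting varies and is NOT reported, feel for it. It gives 4 mm under 0.5 to 2.5 N, then is rigid; sliding the tray itself takes 1.5 to 6 N.
- shaft: Turned steel shaft standing on the tray's floor between front gap and drill block: 38 diameter foot, 62 high, upper part 24 diameter. Origin: centre of its foot; z up. 0.2 kg, loose.
- bin: Grey steel bin of loose-looking turned discs in the rack's other bay, 170 x 150 x 45 high. Origin: middle of the lower edge of its front face. To be left alone.
- file: Flat file with black round handle, 290 long, lying along x on the bench on the side of the rack where the hook is not. Origin: underside at the joint of handle and blade; handle towards -x. To be left alone.
- collar: Steel ring, 48 diameter, 22 high, on the bench between the robot and the rack. Origin: centre of its underside. To be left alone.
- slug: Brass cylinder, 40 diameter, 30 high, on the bench between the robot and the rack. Origin: centre of its underside. To be left alone.

How it is judged:
On the way, in this order (a step that is already met when the one before it is completed fails the run):
1. the hook's blade is behind the tray's front wall and pulls on it (contact force between hook and tote above 0.8 N and x of blade in the frame of tote between 0.004 and 0.045 m and z of blade in the frame of tote below 0.062 m), for 0.1 s.
2. the hook holds the tray squarely against the home-pressed buffer with a steady pull (over 3.5 N on the stop for 0.5 s) (contact force between tote and stop above 3.5 N and contact force between hook and tote above 3 N and angle between the x axis of tote and the x axis of rack, either way round below 0.03 rad), for 0.5 s.
3. the hook is set down on the bench while still in the hand (height (world z) of hook below 0.02 m and contact force between the fingers and hook above 1 N), for 0.05 s.
At the end, for the whole second after the job is handed in: The tray stands level and at rest with its front touching the buffer of the front stop (above 0.1 N, square within 0.03 rad, within 56 mm of the stop bar), the shaft still standing in it; the hook lies at rest on the bench (its origin below 20 mm), touching neither rack nor tray (contact force between tote and stop above 0.1 N and x of tote in the frame of stop below 0.056 m and angle between the x axis of tote and the x axis of rack, either way round below 0.03 rad and angle between tote's own z axis and vertical below 0.03 rad and linear speed of tote below 0.01 m/s and height (world z) of hook below 0.02 m and linear speed of hook below 0.02 m/s and contact force between hook and rack below 0.1 N and contact force between hook and tote below 0.1 N and angle between shaft's own z axis and vertical below 0.15 rad and z of shaft in the frame of tote below 0.02 m).
It fails at once if the hook loads the tray with more than 18 N (contact force between hook and tote above 18 N).
It fails at once if the hand or arm touches the tray (contact force between any of the fingers, the arm and tote above 1 N).
It fails at once if the shaft tips over (angle between shaft's own z axis and vertical above 0.4 rad).
It fails at once if a bystander is displaced (bin 15 mm, file, ring or brass cylinder 30 mm) (distance of bin from where it was at the start of the episode above 0.015 m or distance of any of file, collar, slug from where it was at the start of the episode above 0.03 m).
It also fails if it takes over 72 s, if anything falls off the work surface, if the arm or the gripper's body presses on something with over 40 N, if the wrist force passes 120 N, or if a joint passes its speed limit or range.

## Working session

There is one attempt and no reset: what is moved stays moved. The work goes in short steps, Python scripts to look and compute and a shell command to move; the robot and the scene stay as the last step left them, time stands still between calls to the robot, and variables do not carry over. Pictures are saved under pics/ and viewed, and the job is handed in when it is done.

```bash
ls; mkdir -p pics; python3 - <<'E'
from rig import ctrl, viewer
import cv2
s=ctrl.observe(); print(s)
for n in ["scene","top","wrist"]:
    d=viewer.get_image(n); cv2.imwrite(f"pics/{n}0.png",d["frame"]); print(n,d["mtx"],d["k1"],d["T"])
E
```

```text
pics
{'t': 0.0, 'qpos': array([-1.47038810e+00,  3.13419409e-01,  1.49842739e+00,  1.11168623e-05,
        1.33095763e+00, -2.23428174e-01]), 'qvel': array([-0.00031055,  0.00111492,  0.00094281,  0.00039082,  0.00079961,
       -0.00093064]), 'joint_torque': array([ 6.93924176e-04, -4.02210653e+01, -2.52265888e+01,  6.95865462e-02,
        3.52785783e-02, -1.17021518e-04]), 'ee_pos': array([ 0.16701105, -0.49748003,  0.23818036]), 'eef_rot': array([[ 9.48022489e-01,  3.18203311e-01, -1.10724351e-04],
       [ 3.18203208e-01, -9.48021762e-01,  1.20676188e-03],
       [ 2.79026531e-04, -1.17927024e-03, -9.99999266e-01]]), 'force': array([-0.60974803,  0.32605639,  0.05325372]), 'torque': array([0.00118044, 0.06127689, 0.01190594]), 'width': 0.08832478901212909}
scene [[414.91338802   0.         283.30751468]
 [  0.         414.91338802 211.57758779]
 [  0.           0.           1.        ]] -0.06622601073996974 [[-0.37559007 -0.67114026  0.63914227  1.1387975 ]
 [ 0.92678518 -0.27284681  0.25811596  0.22217855]
 [ 0.00115592  0.68929338  0.7244814   0.67410365]
 [ 0.          0.          0.          1.        ]]
top [[464.67899915   0.         270.05824862]
 [  0.         464.67899915 213.16700822]
 [  0.           0.           1.        ]] 0.01960325183428586 [[ 0.005502    0.97769324 -0.20996586  0.4052247 ]
 [-0.99998396  0.00509633 -0.00247309 -0.01275662]
 [-0.00134787  0.20997609  0.97770559  1.00913875]
 [ 0.          0.          0.          1.        ]]
wrist [[365.31225163   0.         281.29527772]
 [  0.         365.31225163 215.47996234]
 [  0.           0.           1.        ]] -0.08743566258498132 [[ 0.31766567  0.90071648  0.29630785  0.24443928]
 [-0.94820027  0.302476    0.09707996 -0.47263149]
 [-0.0021845  -0.31179815  0.95014585  0.38378558]
 [ 0.          0.          0.          1.        ]]
```

View pics/scene0.png

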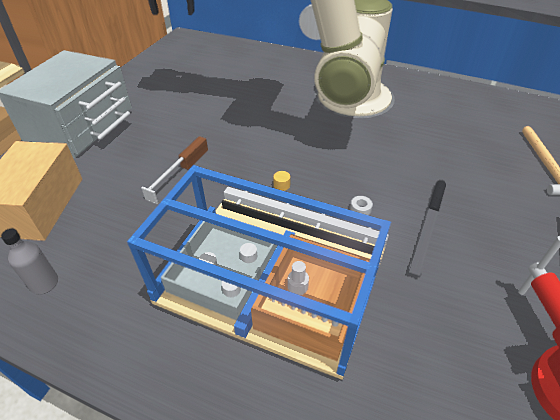

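View pics/top0.png

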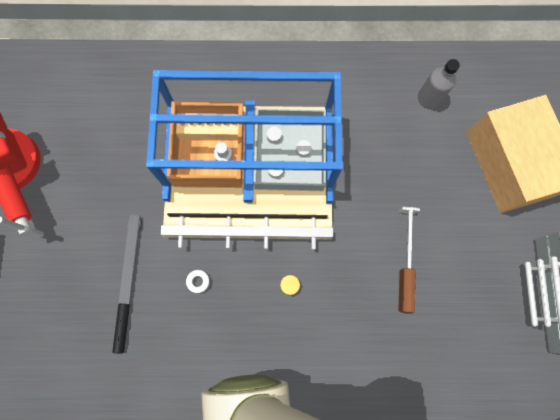

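View pics/wrist0.png

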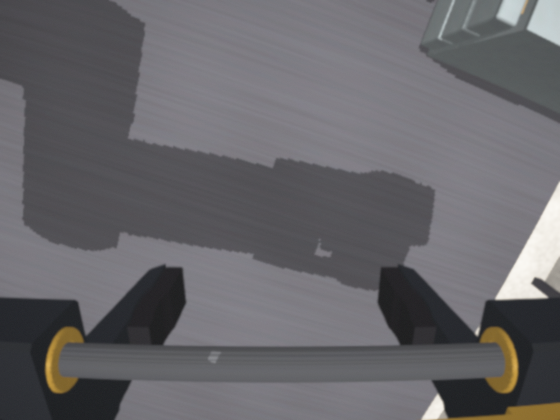

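```bash
cat > h.py <<'E'
import numpy as np, cv2
from rig import ctrl, viewer
def ray(d,uv):
    K=d["mtx"]; uv=np.atleast_2d(np.array(uv,float))
    a=(uv-[K[0,2],K[1,2]])/[K[0,0],K[1,1]]
    s=a.copy()
    for _ in range(30): s=a/(1+d["k1"]*(s**2).sum(1,keepdims=True))
    c=np.c_[s[:,0],-s[:,1],-np.ones(len(s))]
    T=np.array(d["T"]); return T[:3,3], c@T[:3,:3].T
def plane(d,uv,z):
    o,r=ray(d,uv); return o+r*((z-o[2])/r[:,2])[:,None]
def cloud(d):
    h,w=d["range_z"].shape; v,u=np.mgrid[:h,:w]
    o,r=ray(d,np.c_[u.ravel(),v.ravel()]); P=o+r*d["range_z"].reshape(-1,1)
    return P.reshape(h,w,3)
E
python3 - <<'E'
from h import *
d=viewer.get_image("top"); f=d["frame"]; C=cloud(d)
np.savez("top0.npz",f=f,C=C)
hsv=cv2.cvtColor(f,cv2.COLOR_BGR2HSV)
# handle
m=np.zeros(f.shape[:2],np.uint8); m[250:330,385:430]=255
mk=((hsv[...,0]<20)&(hsv[...,1]>100)&(m>0)).astype(np.uint8)
c=max(cv2.findContours(mk,0,1)[0],key=cv2.contourArea); r=cv2.minAreaRect(c); print(r,plane(d,cv2.boxPoints(r),0.04))
print("handle z",np.median(C[...,2][mk>0]))
def crop(a,b,c,e,n,s):
    cv2.imwrite(n,cv2.resize(f[a:b,c:e],None,fx=s,fy=s,interpolation=cv2.INTER_NEAREST))
crop(190,330,370,450,"pics/hookc.png",4)
crop(60,255,145,350,"pics/rackc.png",3)
E
```

```text
((406.5, 290.0), (44.0, 15.0), 90.0) [[ 0.49831495 -0.27863483  0.04      ]
 [ 0.49852346 -0.30965514  0.04      ]
 [ 0.40929008 -0.30418128  0.04      ]
 [ 0.40905075 -0.27377826  0.04      ]]
handle z 0.03902464389857324
```

View pics/hookc.png

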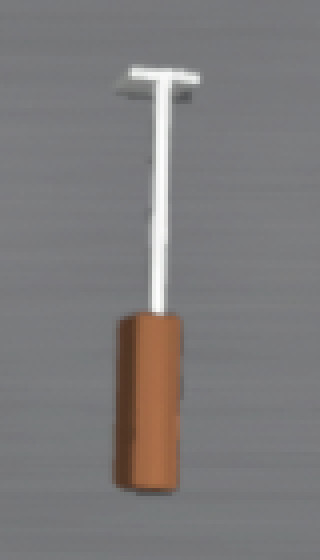

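View pics/rackc.png

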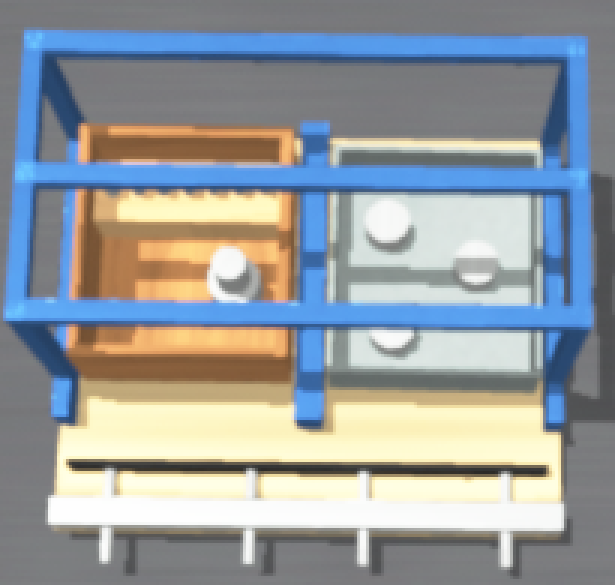

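```bash
python3 - <<'E'
from h import *
D=np.load("top0.npz"); C=D["C"]; f=D["f"]; hsv=cv2.cvtColor(f,cv2.COLOR_BGR2HSV)
X,Y,Z=C[...,0],C[...,1],C[...,2]
blue=(hsv[...,0]>95)&(hsv[...,0]<125)&(hsv[...,1]>150)
roof=blue&(Z>0.183)&(Z<0.2)
P=C[roof]; print("roof z",np.median(P[:,2]),len(P))
r=cv2.minAreaRect((P[:,:2]*1000).astype(np.float32)); print(r); print(cv2.boxPoints(r))
# front bar edge fit: columns
u=np.where(roof.any(0))[0]
def fit(pts): 
    a=np.polyfit(pts[:,1],pts[:,0],1); return a
lo=np.array([C[np.where(roof[:,k])[0].max(),k] for k in u if 160<k<333]); hi=np.array([C[np.where(roof[:,k])[0].min(),k] for k in u if 160<k<333])
print("front edge x=a*y+b",fit(lo),"back",fit(hi))
# tray top rim
warm=(hsv[...,0]<20)&(hsv[...,1]>110)&(Z>0.085)&(Z<0.105)&(Y>-0.05)&(X>0.5)
warm[:, 300:]=0
Q=C[warm]; print("tray rim",len(Q),np.median(Q[:,2])); r=cv2.minAreaRect((Q[:,:2]*1000).astype(np.float32)); print(r,cv2.boxPoints(r))
# stop bar : bright, z 0.045..0.06
st=(Z>0.045)&(Z<0.06)&(X<0.62)&(X>0.45)&(hsv[...,1]<60)&(hsv[...,2]>190)&(Y>-0.15)&(Y<0.25)
R=C[st]; r=cv2.minAreaRect((R[:,:2]*1000).astype(np.float32)); print("stop",len(R),np.median(R[:,2]),r)
bk=(hsv[...,2]<50)&(np.arange(420)[:,None]>200)&(np.arange(420)[:,None]<225)&(np.arange(560)[None]>160)&(np.arange(560)[None]<335)
R=C[bk]; print("buffer black",len(R),np.percentile(R,[5,50,95],axis=0)); print(np.polyfit(R[:,1],R[:,0],1))
for n,(u,v) in dict(handle=(407,290),rod=(409,240),tray=(205,183)).items(): print(n,C[v,u])
# hook
hk=(X>0.35)&(X<0.66)&(Y<-0.22)&(Y>-0.36)&(Z>0.02)&(Z<0.06)
H=C[hk]; print(len(H)); r=cv2.minAreaRect((H[:,:2]*1000).astype(np.float32)); print(r,cv2.boxPoints(r))
for x in np.arange(0.4,0.62,0.02):
    s=H[abs(H[:,0]-x)<0.004]; 
    if len(s): print(round(x,3),len(s),s[:,1].min().round(4),s[:,1].max().round(4),s[:,2].max().round(4))
print(H[:,0].min(),H[:,0].max())
E
```

```text
roof z 0.19150282368224553 4840
((762.4525756835938, 36.988128662109375), (358.3356628417969, 194.86875915527344), 89.55743408203125)
[[ 663.6372  -141.42177]
 [ 858.5001  -142.92696]
 [ 861.26794  215.39803]
 [ 666.405    216.90321]]
front edge x=a*y+b [0.00686567 0.66640528] back [0.00776283 0.85711213]
tray rim 1992 0.09411180417205994
((721.7319946289062, 292.416259765625), (222.70040893554688, 507.8997802734375), 6.513197898864746) [[582.2944   532.09644 ]
 [639.90656   27.47474 ]
 [861.1696    52.736084]
 [803.55743  557.3578  ]]
stop 1641 0.05148075013316655 ((571.5411987304688, 39.02349853515625), (358.44842529296875, 68.29000091552734), 88.52763366699219)
buffer black 52 [[ 0.60274141 -0.12051509  0.04726217]
 [ 0.60434942  0.03924299  0.05151029]
 [ 0.60597265  0.19299046  0.05466757]]
[0.02561038 0.59974358]
handle [ 0.45336427 -0.29268973  0.03960654]
rod [ 0.55796982 -0.30425178  0.03492294]
tray [0.67179158 0.12680778 0.06671195]
890
((519.0430297851562, -299.15570068359375), (36.585243225097656, 219.55130004882812), 83.36702728271484) [[ 407.88922 -304.6458 ]
 [ 625.9709  -330.00592]
 [ 630.19684 -293.6656 ]
 [ 412.11517 -268.30548]]
0.42 55 -0.3055 -0.2818 0.0436
0.44 56 -0.307 -0.2836 0.0437
0.46 54 -0.308 -0.2848 0.0432
0.48 47 -0.3091 -0.2862 0.0427
0.5 28 -0.3093 -0.2885 0.0434
0.52 16 -0.3066 -0.2991 0.0397
0.54 16 -0.3072 -0.3001 0.041
0.56 17 -0.3082 -0.3014 0.0387
0.58 14 -0.31 -0.3036 0.0394
0.6 15 -0.3137 -0.306 0.0414
0.4092254066672853 0.6287221506371659
```

```bash
python3 -m inch '[[[0,0,0],[0,0,8],1],[[0,0,0],[0,0,8],1],[[0,0,0],[0,0,7.7],1],[[0.038,-0.032,0],[0,0,0],1],[[0.038,-0.032,0],[0,0,0],1],[[0.038,-0.032,0],[0,0,0],1],[[0.038,-0.032,0],[0,0,0],1],[[0.038,-0.032,0],[0,0,0],1],[[0.038,-0.032,0],[0,0,0],1],[[0,0,0],[0,0,0],1]]' 
python3 - <<'E'
from h import *
D=np.load("top0.npz"); C=D["C"]; f=D["f"]; hsv=cv2.cvtColor(f,cv2.COLOR_BGR2HSV)
X,Y,Z=C[...,0],C[...,1],C[...,2]
ok=(X>0.6)&(X<0.9)&(Y>0.03)&(Y<0.23)&(Z>0.088)&(Z<0.1)
w=ok&(hsv[...,0]<22)&(hsv[...,1]>90)
Q=C[w]; r=cv2.minAreaRect((Q[:,:2]*1000).astype(np.float32)); print(len(Q),r,cv2.boxPoints(r))
fr=Q[Q[:,0]<Q[:,0].min()+0.02]; print(len(fr))
for y in np.arange(.05,.21,.02):
    s=Q[abs(Q[:,1]-y)<.005]; print(round(y,2),s[:,0].min().round(4),s[s[:,0]<s[:,0].min()+.012,0].max().round(4))
# blade
B=C[(X>0.6)&(X<0.66)&(Y<-0.27)&(Y>-0.36)&(Z>0.015)&(Z<0.06)]
print("blade",B[:,0].min(),B[:,0].max(),B[:,1].min(),B[:,1].max(),B.mean(0))
sh=C[(X>0.65)&(Y>0.03)&(Y<0.2)&(Z>0.078)&(Z<0.112)&(hsv[...,1]<60)]; print("shaft",sh.mean(0),len(sh))
E
```

```text
t: 1.2
ee_pos: [0.4182, -0.3275, 0.2368]
eef_rot: [[0.994, -0.112, -0.001], [-0.112, -0.994, 0.003], [-0.001, -0.003, -1.0]]
force: [-0.1, -0.2, 0.5]
width: 0.0884
1029 ((757.9141845703125, 125.65570068359375), (151.7783203125, 172.16415405273438), 89.44525146484375) [[671.1014    50.603546]
 [843.2575    48.936646]
 [844.727    200.70786 ]
 [672.57086  202.37476 ]]
381
0.05 0.6716 0.6827
0.07 0.6716 0.6798
0.09 0.6715 0.6793
0.11 0.6721 0.6796
0.13 0.6724 0.6796
0.15 0.6721 0.6815
0.17 0.6725 0.681
0.19 0.673 0.6846
blade 0.600708966533773 0.6287221506371659 -0.3299619382661516 -0.2930020064593024 [ 0.61982208 -0.30982683  0.03351431]
shaft [0.74190521 0.10104141 0.09551022] 160
```

```bash
python3 -m inch '[[[0.033,-0.035,0],[0,0,-0.8],1],[[0,0,0.04],[0,0,0],1],[[0,0,0.04],[0,0,0],1],[[0,0,0],[0,0,0],1]]' 
python3 - <<'E'
from h import *
d=viewer.get_image("wrist"); f=d["frame"];cv2.imwrite("pics/w1.png",f); C=cloud(d); s=ctrl.observe();print(s["ee_pos"],s["force"])
hsv=cv2.cvtColor(f,cv2.COLOR_BGR2HSV)
mk=(hsv[...,0]<20)&(hsv[...,1]>100)&(C[...,2]>0.036)&(C[...,2]<0.046)
Q=C[mk]; print(len(Q)); r=cv2.minAreaRect((Q[:,:2]*1000).astype(np.float32)); print(r,cv2.boxPoints(r))
E
```

```text
t: 1.6
ee_pos: [0.4546, -0.2969, 0.1551]
eef_rot: [[0.995, -0.095, 0.0], [-0.095, -0.995, 0.002], [0.0, -0.002, -1.0]]
force: [-0.9, 0.1, -1.0]
width: 0.0882
[ 0.45538074 -0.29800353  0.15796107] [ 0.00491995 -0.34131453  0.57969808]
3432
((528.9727783203125, -241.92364501953125), (262.4557800292969, 73.76507568359375), 37.87113952636719) [[ 402.74063 -293.36798]
 [ 448.02408 -351.59766]
 [ 655.20496 -190.47931]
 [ 609.9215  -132.24963]]
```

View pics/w1.png

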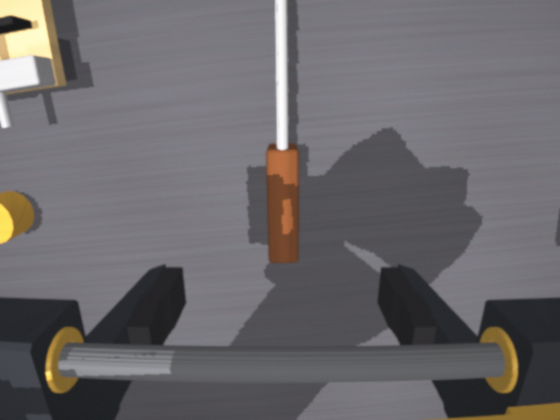

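```bash
python3 - <<'E'
from h import *
d=viewer.get_image("wrist"); f=d["frame"]; C=cloud(d); s=ctrl.observe();print(s["ee_pos"],s["force"])
hsv=cv2.cvtColor(f,cv2.COLOR_BGR2HSV)
mk=(hsv[...,0]<20)&(hsv[...,1]>100)&(C[...,2]>0.036)&(C[...,2]<0.046)&(C[...,1]<-0.26)
Q=C[mk]; print(len(Q)); r=cv2.minAreaRect((Q[:,:2]*1000).astype(np.float32)); print(r,cv2.boxPoints(r))
E
```

```text
[ 0.45602671 -0.29883925  0.15987715] [0.33746237 0.83130579 0.3500322 ]
3335
((455.5628967285156, -298.2266845703125), (23.009305953979492, 89.0323715209961), 84.9518051147461) [[ 410.20706 -305.76956]
 [ 498.89407 -313.60385]
 [ 500.91873 -290.6838 ]
 [ 412.23172 -282.84952]]
```

```bash
python3 -m inch '[[[0,0,0.035],[0,0,-0.4],1],[[0,0,0.035],[0,0,0],1],[[0,0,0.035],[0,0,0],1],[[0,0,0.025],[0,0,0],1],[[0,0,0],[0,0,0],1]]' 
```

```text
t: 2.2
ee_pos: [0.4613, -0.3082, 0.0388]
eef_rot: [[0.995, -0.093, 0.021], [-0.092, -0.996, -0.02], [0.023, 0.018, -1.0]]
force: [-0.7, 0.7, 0.7]
width: 0.0884
```

```bash
cat >> h.py <<'E'
from scipy.spatial.transform import Rotation as Ro
def need(p,yaw,pitch=0,s=None):
    "tool shift (m) and turn (deg) from the measured pose to TCP p, tool down with x at yaw"
    s=s or ctrl.observe(); R=np.array(s["eef_rot"])
    Rd=Ro.from_euler('z',yaw).as_matrix()@np.diag([1,-1,-1.])@Ro.from_euler('y',pitch).as_matrix()
    print("t",round(s["t"],2),"pos",np.round(s["ee_pos"],4),"F",np.round(s["force"],2),"T",np.round(s["torque"],2),"w",round(s["width"],4))
    print("shift",np.round(R.T@(np.array(p)-s["ee_pos"]),4),"turn",np.round(Ro.from_matrix(R.T@Rd).as_rotvec(degrees=True),2))
E
python3 -m inch '[[[0,0,0],[0,0,0],1],[[0,0,0],[0,0,0],1]]'
python3 -c "
from h import *
need([.4556,-.2982,.007],-.09)"
```

```text
t: 2.4
ee_pos: [0.4627, -0.3105, 0.0432]
eef_rot: [[0.995, -0.094, 0.025], [-0.093, -0.995, -0.025], [0.027, 0.022, -0.999]]
force: [0.6, -0.3, 0.3]
width: 0.0881
t 2.4 pos [ 0.4627 -0.3105  0.0432] F [ 0.56 -0.32  0.3 ] T [-0.01  0.02  0.04] w 0.0881
shift [-0.0092 -0.0124  0.0357] turn [ 1.27 -1.57 -0.21]
```

```bash
python3 -m inch '[[[-0.009,-0.012,0.01],[1.3,-1.6,-0.2],1],[[0,0,0.01],[0,0,0],1]]'
python3 -c "
from h import *
need([.4556,-.2982,.007],-.09)"
```

```text
t: 2.6
ee_pos: [0.4559, -0.2986, 0.0255]
eef_rot: [[0.996, -0.09, 0.002], [-0.09, -0.996, -0.002], [0.002, 0.002, -1.0]]
force: [0.5, 0.3, -0.1]
width: 0.0883
t 2.6 pos [ 0.4559 -0.2986  0.0255] F [ 0.55  0.27 -0.09] T [ 0.04 -0.03 -0.  ] w 0.0883
shift [-0.0004 -0.0004  0.0185] turn [ 0.12 -0.14 -0.01]
```

```bash
python3 -m inch '[[[-0.0005,-0.0005,0.018],[0.1,-0.1,0],1]]'
python3 -c "
from h import *
need([.4556,-.2982,.007],-.09)"
```

```text
t: 2.7
ee_pos: [0.4561, -0.2985, 0.0081]
eef_rot: [[0.996, -0.09, 0.003], [-0.09, -0.996, -0.002], [0.003, 0.002, -1.0]]
force: [-0.8, -0.3, -0.8]
width: 0.0884
t 2.7 pos [ 0.4561 -0.2985  0.0081] F [-0.83 -0.28 -0.77] T [ 0.02 -0.03  0.  ] w 0.0884
shift [-0.0006 -0.0002  0.0011] turn [ 0.12 -0.16  0.01]
```

```bash
python3 -m inch '[[[0,0,0.001],[0.1,-0.1,0],0],[[0,0,0.001],[0.1,-0.1,0],0],[[0,0,0.001],[0.1,-0.1,0],0]]' 55
python3 -c "
from h import *
need([.4556,-.2982,.007],-.09)"
```

```text
t: 3.0
ee_pos: [0.4554, -0.2975, 0.0036]
eef_rot: [[0.996, -0.089, -0.005], [-0.089, -0.996, 0.006], [-0.005, -0.006, -1.0]]
force: [0.0, -0.4, 0.7]
width: 0.0663
t 3.0 pos [ 0.4554 -0.2975  0.0036] F [ 0.04 -0.36  0.74] T [0.04 0.03 0.05] w 0.0663
shift [ 0.0002  0.0007 -0.0034] turn [-0.32  0.31  0.04]
```

```bash
python3 -m inch '[[[0,0,-0.004],[-0.3,0.3,0],0],[[0,0,0],[0,0,0],0],[[0,0,0],[0,0,0],0]]' 55
python3 -c "
from h import *
need([.4556,-.2982,.007],-.09)"
```

```text
t: 3.3
ee_pos: [0.456, -0.298, 0.0091]
eef_rot: [[0.996, -0.089, 0.002], [-0.089, -0.996, -0.001], [0.002, 0.001, -1.0]]
force: [-0.8, -0.4, -1.2]
width: 0.042
t 3.3 pos [ 0.456  -0.298   0.0091] F [-0.75 -0.45 -1.24] T [ 0.04  0.04 -0.01] w 0.042
shift [-0.0004  0.0002  0.0021] turn [ 0.08 -0.1   0.04]
```

```bash
python3 -m inch '[[[0,0,0.001],[0,0,0],0],[[0,0,0],[0,0,0],0],[[0,0,0.001],[0,0,0],0]]' 55
python3 -c "
from h import *
need([.4556,-.2982,.007],-.09)"
python3 -m inch '[[[0,0,0.0],[0,0,0],0],[[0,0,0],[0,0,0],0]]' 55
```

```text
t: 3.6
ee_pos: [0.4562, -0.2983, 0.0083]
eef_rot: [[0.996, -0.089, 0.002], [-0.089, -0.996, -0.002], [0.002, 0.002, -1.0]]
force: [-5.8, 4.4, 20.7]
width: 0.0236
t 3.6 pos [ 0.4562 -0.2983  0.0083] F [-5.83  4.36 20.66] T [0.89 0.87 0.11] w 0.0236
shift [-0.0006  0.      0.0013] turn [ 0.12 -0.14  0.06]
t: 3.8
ee_pos: [0.4562, -0.2982, 0.0084]
eef_rot: [[0.996, -0.089, 0.002], [-0.089, -0.996, -0.002], [0.002, 0.002, -1.0]]
force: [0.1, -0.4, -0.1]
width: 0.0235
```

```bash
python3 -m inch '[[[0,0,-0.04],[0,0,0],0],[[0,0,-0.04],[0,0,0],0],[[-0.025,0,-0.045],[0,0,0],0],[[0,0,0],[0,0,0],0],[[0,0,0],[0,0,0],0]]'
python3 - <<'E'
from h import *
d=viewer.get_image("wrist"); cv2.imwrite("pics/w2.png",d["frame"])
d=viewer.get_image("scene"); cv2.imwrite("pics/s2.png",d["frame"])
need([.43,.1275,.135],-.0075)
E
```

```text
t: 4.3
ee_pos: [0.4299, -0.2946, 0.1328]
eef_rot: [[0.996, -0.089, -0.004], [-0.089, -0.996, 0.003], [-0.004, -0.003, -1.0]]
force: [-0.3, 0.6, -2.8]
width: 0.0236
t 4.4 pos [ 0.4301 -0.2945  0.1322] F [ 0.04 -0.38 -2.93] T [ 0.03  0.06 -0.04] w 0.0238
shift [-0.0375 -0.4204 -0.0012] turn [-0.2   0.25 -4.64]
```

View pics/w2.png

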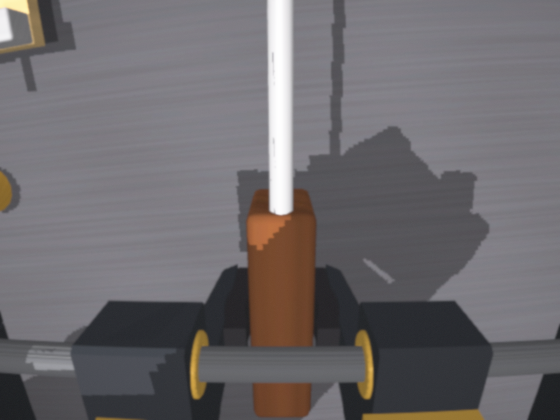

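View pics/s2.png

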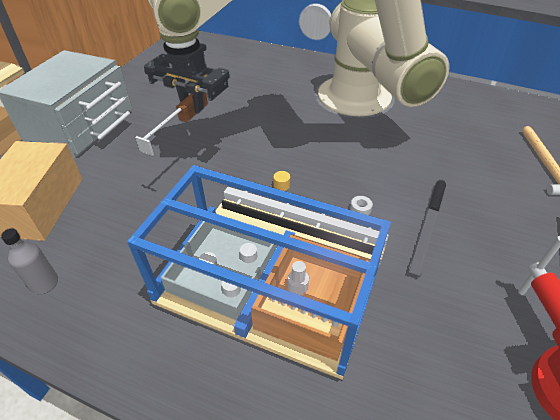

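```bash
python3 -m inch '[[[-0.003,-0.045,0],[0,0,-0.8],0],[[-0.003,-0.045,0],[0,0,-0.8],0],[[-0.003,-0.045,0],[0,0,-0.8],0],[[-0.003,-0.045,0],[0,0,-0.8],0]]'
python3 -c "
from h import *
need([.43,.1275,.135],-.0075)"
```

```text
t: 4.8
ee_pos: [0.4295, -0.1118, 0.127]
eef_rot: [[0.999, -0.038, -0.011], [-0.038, -0.999, 0.008], [-0.012, -0.008, -1.0]]
force: [0.8, 0.2, -2.6]
width: 0.0233
t 4.8 pos [ 0.4295 -0.1118  0.127 ] F [ 0.77  0.19 -2.65] T [0.05 0.04 0.01] w 0.0233
shift [-0.0087 -0.2392 -0.006 ] turn [-0.47  0.65 -1.75]
```

```bash
python3 -m inch '[[[-0.002,-0.045,-0.006],[-0.5,0.65,-0.8],0],[[-0.002,-0.045,-0.003],[0,0,-0.5],0],[[-0.002,-0.045,-0.002],[0,0,-0.4],0],[[-0.001,-0.04,-0.002],[0,0,0],0]]'
python3 -c "
from h import *
need([.43,.1275,.135],-.0075)"
```

```text
t: 5.2
ee_pos: [0.4233, 0.0717, 0.1356]
eef_rot: [[1.0, -0.007, -0.01], [-0.007, -1.0, 0.003], [-0.01, -0.003, -1.0]]
force: [0.8, -0.2, -2.8]
width: 0.0233
t 5.2 pos [0.4233 0.0717 0.1356] F [ 0.76 -0.19 -2.77] T [ 0.05 -0.01  0.05] w 0.0233
shift [ 0.0063 -0.0558  0.0007] turn [-0.15  0.59  0.03]
```

```bash
python3 -m inch '[[[0.003,-0.04,0],[-0.1,0.5,0],0],[[0.003,-0.017,0],[0,0,0],0],[[0,0,0],[0,0,0],0],[[0,0,0],[0,0,0],0]]'
python3 - <<'E'
from h import *
d=viewer.get_image("top"); cv2.imwrite("pics/t3.png",d["frame"]); C=cloud(d); np.savez("top3.npz",f=d["frame"],C=C)
d=viewer.get_image("wrist"); cv2.imwrite("pics/w3.png",d["frame"]); np.savez("w3.npz",f=d["frame"],C=cloud(d))
need([.43,.1275,.135],-.0075)
E
```

```text
t: 5.6
ee_pos: [0.427, 0.1358, 0.1308]
eef_rot: [[1.0, 0.001, -0.011], [0.001, -1.0, 0.001], [-0.011, -0.001, -1.0]]
force: [0.2, -0.1, -2.6]
width: 0.0234
t 5.7 pos [0.4272 0.1351 0.1312] F [ 0.2  -0.87 -3.22] T [-0.02  0.09  0.01] w 0.0231
shift [ 0.0028  0.0076 -0.0039] turn [-0.07  0.6   0.38]
```

View pics/t3.png

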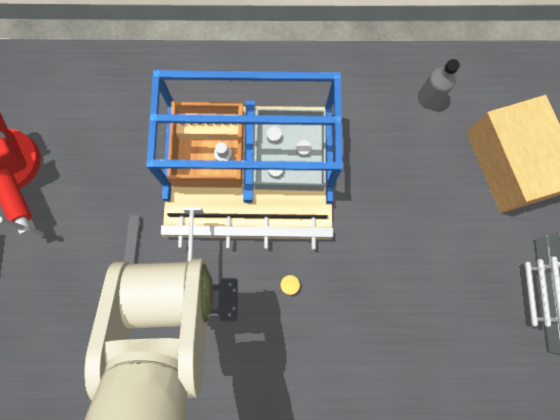

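View pics/w3.png

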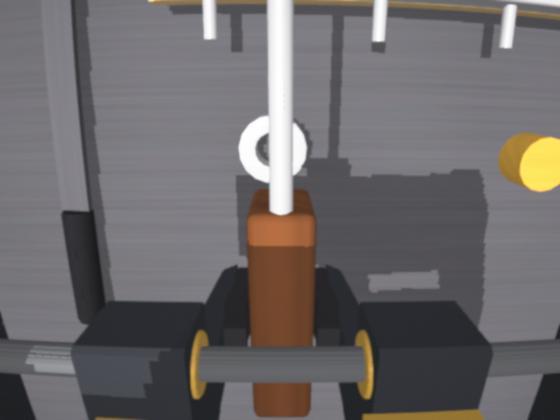

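```bash
python3 - <<'E'
from h import *
D=np.load("top3.npz"); C=D["C"]
sub=C[200:262,175:215].reshape(-1,3); s=sub[(sub[:,2]>0.13)&(sub[:,2]<0.18)]
b=s[s[:,0]>s[:,0].max()-0.012]
print("blade x",s[:,0].max(),"y",b[:,1].min(),b[:,1].max(),"z",np.percentile(b[:,2],[5,50,95]))
for x in np.arange(.50,.60,.02):
    q=s[abs(s[:,0]-x)<.006]; print(round(x,2),q[:,1].mean().round(4),q[:,2].max().round(4),len(q)) if len(q) else 0
E
```

```text
blade x 0.5996552049016453 y 0.11856508560537087 0.15600648991282048 z [0.13646822 0.15587658 0.1591761 ]
0.5 0.1379 0.1616 19
0.52 0.1364 0.1612 33
0.54 0.136 0.1606 32
0.56 0.1356 0.1591 24
0.58 0.1361 0.159 26
```

```bash
python3 -m inch '[[[0.02,0.007,-0.002],[0,0.6,0.4],0],[[0.03,0,0],[0,0,0],0],[[0.02,0,0],[0,0,0],0]]'
python3 -c "
from h import *
need([.522,.1275,.132],-.0075)"
```

```text
t: 6.0
ee_pos: [0.4976, 0.1244, 0.1323]
eef_rot: [[1.0, -0.012, -0.002], [-0.012, -1.0, 0.001], [-0.002, -0.001, -1.0]]
force: [-0.2, -0.2, -2.3]
width: 0.0239
t 6.0 pos [0.4976 0.1244 0.1323] F [-0.15 -0.23 -2.33] T [ 0.02  0.12 -0.02] w 0.0239
shift [ 0.0244 -0.0034  0.0003] turn [-0.05  0.14 -0.25]
```

```bash
python3 -m inch '[[[0.014,-0.0035,0],[0,0.1,-0.25],0],[[0.01,0,0],[0,0,0],0],[[0,0,0],[0,0,0],0]]'
python3 - <<'E'
from h import *
d=viewer.get_image("top"); cv2.imwrite("pics/t4.png",d["frame"][60:360,100:380].repeat(2,0).repeat(2,1)); C=cloud(d); np.savez("top4.npz",f=d["frame"],C=C)
d=viewer.get_image("scene"); cv2.imwrite("pics/s4.png",d["frame"][150:390,120:420].repeat(2,0).repeat(2,1)); 
need([.522,.1275,.08],-.0075)
E
```

```text
t: 6.3
ee_pos: [0.5247, 0.1235, 0.1311]
eef_rot: [[1.0, -0.014, -0.001], [-0.014, -1.0, 0.0], [-0.001, -0.0, -1.0]]
force: [0.4, 0.5, -2.5]
width: 0.0237
t 6.4 pos [0.5235 0.1239 0.1311] F [ 0.5  -0.11 -2.86] T [0.03 0.11 0.02] w 0.0233
shift [-0.0014 -0.0036  0.0511] turn [-0.03  0.13 -0.32]
```

View pics/t4.png

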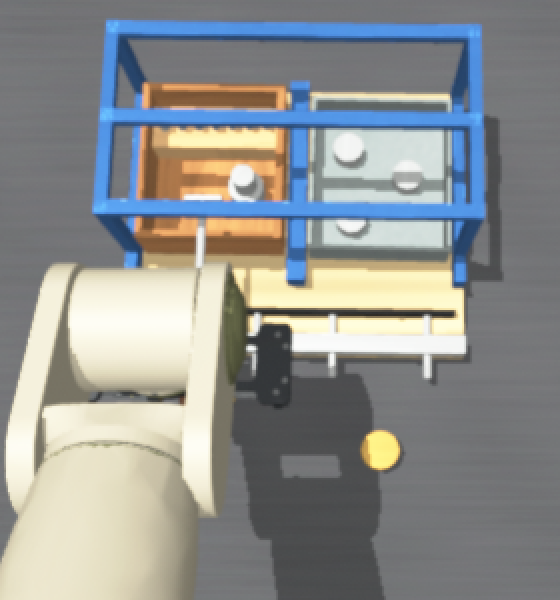

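View pics/s4.png

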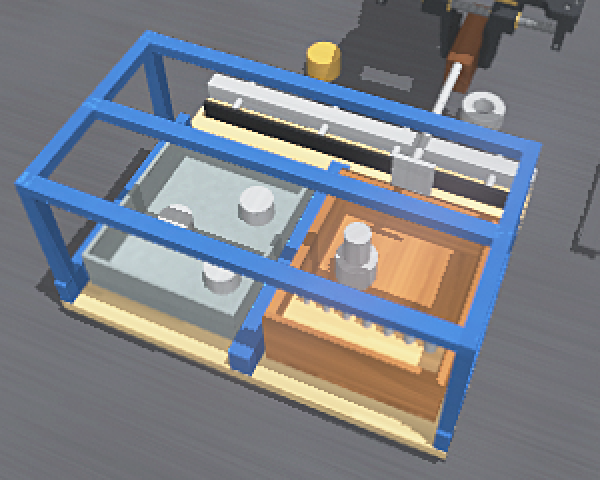

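```bash
python3 - <<'E'
from h import *
D=np.load("top4.npz"); C=D["C"]; f=D["f"]
sub=C[150:166,185:215].reshape(-1,3); s=sub[(sub[:,2]>0.12)&(sub[:,2]<0.175)]
print(len(s),s[:,0].min(),s[:,0].max(),s[:,1].min(),s[:,1].max(),np.median(s[:,2]))
E
```

```text
59 0.6914379073342494 0.6961602688607273 0.10390053216454735 0.1419785278518203 0.1584195263367434
```

```bash
python3 -m inch '[[[-0.001,-0.0035,0.015],[0,0.1,-0.3],0],[[0,0,0.015],[0,0,0],0],[[0,0,0.01],[0,0,0],0]]'
python3 -c "
from h import *
need([.522,.1275,.081],-.0075)"
```

```text
t: 6.7
ee_pos: [0.5217, 0.1264, 0.0914]
eef_rot: [[1.0, -0.009, 0.002], [-0.009, -1.0, 0.001], [0.002, -0.001, -1.0]]
force: [0.2, 0.5, -2.8]
width: 0.0238
t 6.7 pos [0.5217 0.1264 0.0914] F [ 0.25  0.48 -2.76] T [0.07 0.11 0.04] w 0.0238
shift [ 0.0003 -0.0011  0.0104] turn [-0.03 -0.09 -0.1 ]
```

```bash
python3 -m inch '[[[0,-0.001,0.009],[0,-0.1,-0.1],0],[[0,0,0.001],[0,0,0],0],[[0,0,0],[0,0,0],0]]'
python3 - <<'E'
from h import *
d=viewer.get_image("scene"); cv2.imwrite("pics/s5.png",d["frame"][150:390,120:420].repeat(2,0).repeat(2,1)); 
need([.522,.1275,.081],-.0075)
E
```

```text
t: 7.0
ee_pos: [0.5205, 0.1271, 0.0801]
eef_rot: [[1.0, -0.008, -0.003], [-0.008, -1.0, 0.001], [-0.003, -0.001, -1.0]]
force: [-0.0, 0.7, -2.8]
width: 0.0238
t 7.05 pos [0.5205 0.1271 0.0802] F [ 0.88 -0.28 -2.67] T [0.01 0.15 0.07] w 0.0237
shift [ 0.0014 -0.0004 -0.0008] turn [-0.03  0.14 -0.02]
```

View pics/s5.png

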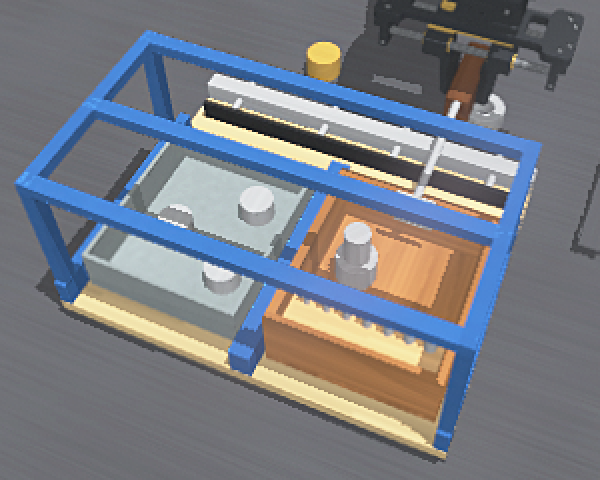

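```bash
python3 -m inch '[[[-0.003,0,0],[0,0.1,0],0],[[-0.003,0,0],[0,0,0],0],[[-0.002,0,0],[0,0,0],0]]'
python3 -c "
from h import *
need([.51,.1275,.081],-.0075)"
python3 -m inch '[[[-0.002,0,0],[0,0.1,0],0],[[-0.002,0,0],[0,0,0],0]]'
python3 -c "
from h import *
need([.51,.1275,.081],-.0075)"
```

```text
t: 7.35
ee_pos: [0.5129, 0.1271, 0.0814]
eef_rot: [[1.0, -0.008, 0.002], [-0.008, -1.0, 0.001], [0.002, -0.001, -1.0]]
force: [2.8, 0.2, -4.7]
width: 0.0237
t 7.35 pos [0.5129 0.1271 0.0814] F [ 2.8   0.2  -4.74] T [-0.04 -0.22 -0.07] w 0.0237
shift [-0.0029 -0.0003  0.0004] turn [-0.04 -0.14 -0.02]
t: 7.55
ee_pos: [0.5091, 0.1271, 0.0818]
eef_rot: [[1.0, -0.008, 0.006], [-0.008, -1.0, 0.001], [0.006, -0.001, -1.0]]
force: [2.5, 0.0, -4.3]
width: 0.0235
t 7.55 pos [0.5091 0.1271 0.0818] F [ 2.5   0.02 -4.31] T [ 0.03 -0.04 -0.02] w 0.0235
shift [ 0.0009 -0.0004  0.0008] turn [-0.04 -0.36 -0.03]
```

```bash
python3 -m inch '[[[-0.003,0,0.0005],[0,-0.2,0],0],[[-0.003,0,0],[0,0,0],0],[[-0.003,0,0],[0,0,0],0],[[-0.003,0,0],[0,0,0],0]]'
python3 -c "
from h import *
need([.465,.1278,.081],-.0075)"
```

```text
t: 7.95
ee_pos: [0.4969, 0.1272, 0.0816]
eef_rot: [[1.0, -0.008, 0.005], [-0.008, -1.0, 0.001], [0.005, -0.001, -1.0]]
force: [1.8, -0.1, -3.9]
width: 0.0239
t 7.95 pos [0.4969 0.1272 0.0816] F [ 1.77 -0.11 -3.92] T [-0.01 -0.23  0.01] w 0.0239
shift [-0.0319 -0.0004  0.0005] turn [-0.04 -0.27 -0.03]
```

```bash
python3 -m inch '[[[-0.003,0,0.0005],[0,-0.3,0],0],[[-0.003,0,0],[0,0,0],0],[[-0.003,0,0],[0,0,0],0],[[-0.003,0,0],[0,0,0],0],[[-0.003,0,0],[0,0,0],0]]'
python3 -c "
from h import *
need([.465,.1279,.081],-.0075)"
python3 -m inch '[[[-0.003,0,0.0005],[0,-0.2,0],0],[[-0.003,0,0],[0,0,0],0],[[-0.003,0,0],[0,0,0],0],[[-0.002,0,0],[0,0,0],0]]'
python3 - <<'E'
from h import *
d=viewer.get_image("scene"); cv2.imwrite("pics/s6.png",d["frame"][150:390,120:420].repeat(2,0).repeat(2,1)); 
d=viewer.get_image("top"); cv2.imwrite("pics/t6.png",d["frame"][60:360,100:380].repeat(2,0).repeat(2,1)); C=cloud(d); np.savez("top6.npz",f=d["frame"],C=C)
need([.465,.1279,.081],-.0075)
E
```

```text
t: 8.45
ee_pos: [0.4813, 0.1273, 0.0816]
eef_rot: [[1.0, -0.008, 0.001], [-0.008, -1.0, 0.001], [0.001, -0.001, -1.0]]
force: [2.4, -0.9, -2.5]
width: 0.0236
t 8.45 pos [0.4813 0.1273 0.0816] F [ 2.35 -0.94 -2.55] T [ 0.03 -0.37 -0.02] w 0.0236
shift [-0.0163 -0.0004  0.0006] turn [-0.04 -0.08 -0.03]
t: 8.85
ee_pos: [0.4698, 0.1274, 0.0814]
eef_rot: [[1.0, -0.008, -0.001], [-0.008, -1.0, 0.001], [-0.001, -0.001, -1.0]]
force: [3.1, 0.2, -2.5]
width: 0.0234
t 8.95 pos [0.4695 0.1275 0.0813] F [-0.18  0.36 -2.93] T [ 0.08 -0.18  0.02] w 0.0236
shift [-0.0045 -0.0004  0.0003] turn [-0.04  0.09 -0.02]
```

View pics/s6.png

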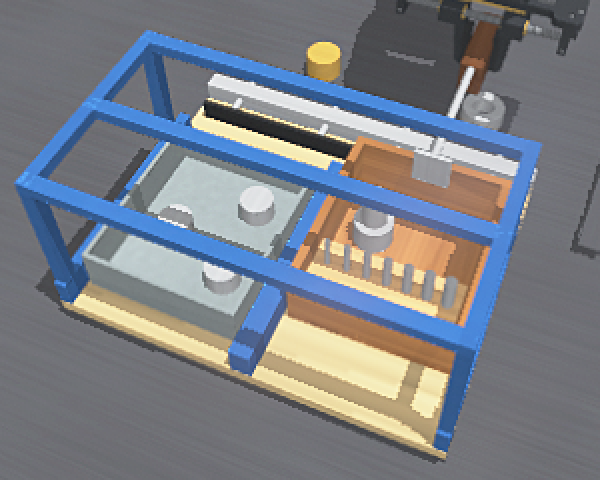

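View pics/t6.png

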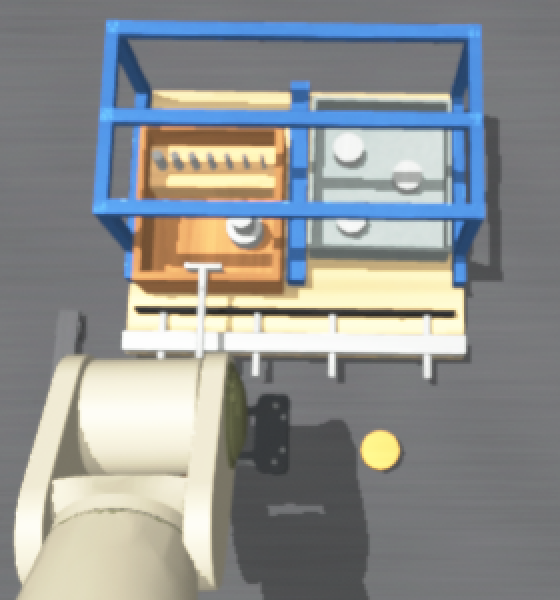

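```bash
python3 - <<'E'
from h import *
D=np.load("top6.npz"); C=D["C"]; f=D["f"]; hsv=cv2.cvtColor(f,cv2.COLOR_BGR2HSV)
X,Y,Z=C[...,0],C[...,1],C[...,2]
w=(X>0.58)&(X<0.7)&(Y>0.03)&(Y<0.21)&(Z>0.089)&(Z<0.1)&(hsv[...,0]<22)&(hsv[...,1]>90)
Q=C[w]
for y in np.arange(.06,.2,.02):
    s=Q[abs(Q[:,1]-y)<.006]; print(round(y,2),s[:,0].min().round(4))
v=hsv[...,2]
for u in (170,185,215,250,280): 
    col=[(r,C[r,u].round(4),v[r,u]) for r in range(208,222)]
    print(u,[c for c in col if c[2]<70])
E
```

```text
0.06 0.6283
0.08 0.6279
0.1 0.6281
0.12 0.6283
0.14 0.6281
0.16 0.628
0.18 0.6279
0.2 0.6285
170 [(214, array([0.6076, 0.1999, 0.0534]), np.uint8(56)), (215, array([0.6063, 0.2008, 0.0492]), np.uint8(48))]
185 [(214, array([0.608 , 0.1687, 0.0521]), np.uint8(67)), (215, array([0.6059, 0.1686, 0.0521]), np.uint8(54))]
215 [(214, array([0.6088, 0.1058, 0.05  ]), np.uint8(65)), (215, array([0.6065, 0.1057, 0.0507]), np.uint8(52)), (216, array([0.6049, 0.1059, 0.0481]), np.uint8(50))]
250 [(215, array([0.6069, 0.0319, 0.0504]), np.uint8(56)), (216, array([0.6052, 0.032 , 0.0484]), np.uint8(46))]
280 [(216, array([ 0.6052, -0.0313,  0.0501]), np.uint8(49)), (217, array([ 0.6039, -0.0314,  0.046 ]), np.uint8(57))]
```

```bash
python3 -m inch '[[[-0.003,0,0],[0,0,0],0],[[-0.003,0,0],[0,0,0],0],[[-0.003,0,0],[0,-0.1,0],0],[[-0.002,0,0],[0,0,0],0]]'
python3 -c "
from h import *
need([.45,.128,.081],-.0075)"
python3 -m inch '[[[-0.0015,0,0],[0,0,0],0],[[-0.0015,0,0],[0,-0.1,0],0]]'
python3 -m inch '[[[-0.0015,0,0],[0,0,0],0],[[-0.0015,0,0],[0,-0.1,0],0]]'

```

```text
t: 9.35
ee_pos: [0.4581, 0.1275, 0.0814]
eef_rot: [[1.0, -0.008, -0.003], [-0.008, -1.0, 0.001], [-0.003, -0.001, -1.0]]
force: [3.9, -0.2, -2.8]
width: 0.024
t 9.35 pos [0.4581 0.1275 0.0814] F [ 3.88 -0.19 -2.84] T [ 0.02 -0.59  0.01] w 0.024
shift [-0.0081 -0.0004  0.0004] turn [-0.04  0.15 -0.03]
t: 9.55
ee_pos: [0.4548, 0.1275, 0.0815]
eef_rot: [[1.0, -0.008, -0.004], [-0.008, -1.0, 0.001], [-0.004, -0.001, -1.0]]
force: [2.6, 0.1, -3.0]
width: 0.0233
t: 9.75
ee_pos: [0.4518, 0.1276, 0.0816]
eef_rot: [[1.0, -0.008, -0.006], [-0.008, -1.0, 0.001], [-0.006, -0.001, -1.0]]
force: [3.8, 0.3, -2.0]
width: 0.0235
```

```bash
for i in 1; do python3 -m inch '[[[-0.0012,0,0.0005],[0,0.2,0],0],[[-0.0012,0,0],[0,0,0],0]]'; done
python3 -m inch '[[[-0.0012,0,0],[0,0.1,0],0],[[-0.0012,0,0],[0,0,0],0]]'
python3 -m inch '[[[-0.0012,0,0],[0,0.1,0],0]]'
python3 -m inch '[[[-0.0012,0,0],[0,0.1,0],0]]'
```

```text
t: 9.95
ee_pos: [0.4496, 0.1276, 0.0813]
eef_rot: [[1.0, -0.008, -0.001], [-0.008, -1.0, 0.001], [-0.001, -0.001, -1.0]]
force: [5.1, 0.8, -3.2]
width: 0.0241
t: 10.15
ee_pos: [0.4476, 0.1277, 0.0814]
eef_rot: [[1.0, -0.008, 0.003], [-0.008, -1.0, 0.001], [0.003, -0.001, -1.0]]
force: [8.3, 1.3, -4.0]
width: 0.0237
t: 10.25
ee_pos: [0.4474, 0.1277, 0.0816]
eef_rot: [[1.0, -0.009, 0.007], [-0.009, -1.0, 0.001], [0.007, -0.001, -1.0]]
force: [12.8, 1.1, -4.8]
width: 0.0237
t: 10.35
ee_pos: [0.4475, 0.1277, 0.0819]
eef_rot: [[1.0, -0.009, 0.013], [-0.009, -1.0, 0.001], [0.013, -0.002, -1.0]]
force: [12.0, 1.4, -6.4]
width: 0.0235
```

```bash
python3 -m inch '[[[-0.0012,0,0.0002],[0,-0.1,0],0],[[-0.0012,0,0.0002],[0,-0.1,0],0]]'
python3 -m inch '[[[-0.0012,0,0.0002],[0,-0.1,0],0],[[-0.0012,0,0.0002],[0,-0.1,0],0]]'
```

```text
t: 10.55
ee_pos: [0.4475, 0.1276, 0.0819]
eef_rot: [[1.0, -0.009, 0.016], [-0.009, -1.0, 0.002], [0.016, -0.002, -1.0]]
force: [12.6, 1.7, -7.9]
width: 0.0236
t: 10.75
ee_pos: [0.4475, 0.1276, 0.0819]
eef_rot: [[1.0, -0.01, 0.018], [-0.01, -1.0, 0.002], [0.018, -0.002, -1.0]]
force: [12.1, 0.6, -6.3]
width: 0.0237
```

```bash
python3 -m inch '[[[-0.0012,0,0.0003],[0,-0.15,0],0],[[-0.0012,0,0.0003],[0,-0.15,0],0],[[-0.0012,0,0.0003],[0,-0.15,0],0]]'
python3 -m inch '[[[-0.0012,0,0.0003],[0,-0.15,0],0],[[-0.0012,0,0.0003],[0,-0.15,0],0],[[-0.0012,0,0.0003],[0,-0.15,0],0]]'
python3 -m inch '[[[-0.0012,0,0.0003],[0,-0.15,0],0],[[-0.0012,0,0.0003],[0,-0.15,0],0],[[-0.0012,0,0.0003],[0,-0.15,0],0]]'
```

```text
t: 11.05
ee_pos: [0.4474, 0.1277, 0.0814]
eef_rot: [[1.0, -0.01, 0.02], [-0.01, -1.0, 0.003], [0.02, -0.003, -1.0]]
force: [11.2, 1.6, -6.3]
width: 0.0235
t: 11.35
ee_pos: [0.4475, 0.1277, 0.0811]
eef_rot: [[1.0, -0.01, 0.021], [-0.01, -1.0, 0.004], [0.021, -0.004, -1.0]]
force: [11.1, 1.5, -5.3]
width: 0.0234
t: 11.65
ee_pos: [0.4474, 0.1278, 0.0808]
eef_rot: [[1.0, -0.01, 0.022], [-0.011, -1.0, 0.004], [0.022, -0.005, -1.0]]
force: [11.1, 0.8, -6.4]
width: 0.0237
```

```bash
python3 - <<'E'
from h import *
d=viewer.get_image("top"); cv2.imwrite("pics/t7.png",d["frame"][60:360,100:380].repeat(2,0).repeat(2,1))
need([.4475,.1276,.0815],-.0075)
f=d["frame"]; C=cloud(d); hsv=cv2.cvtColor(f,cv2.COLOR_BGR2HSV)
X,Y,Z=C[...,0],C[...,1],C[...,2]
w=(X>0.58)&(X<0.7)&(Y>0.03)&(Y<0.21)&(Z>0.089)&(Z<0.1)&(hsv[...,0]<22)&(hsv[...,1]>90)
Q=C[w]
for y in np.arange(.06,.2,.02):
    s=Q[abs(Q[:,1]-y)<.006]; print(round(y,2),s[:,0].min().round(4))
E
```

```text
t 11.7 pos [0.4474 0.1278 0.0808] F [12.17  1.62 -5.19] T [ 0.14 -1.28  0.05] w 0.0237
shift [ 0.0001  0.0002 -0.0007] turn [-0.26 -1.27 -0.17]
0.06 0.6053
0.08 0.6054
0.1 0.6061
0.12 0.6058
0.14 0.6062
0.16 0.6062
0.18 0.6069
0.2 0.6067
```

View pics/t7.png

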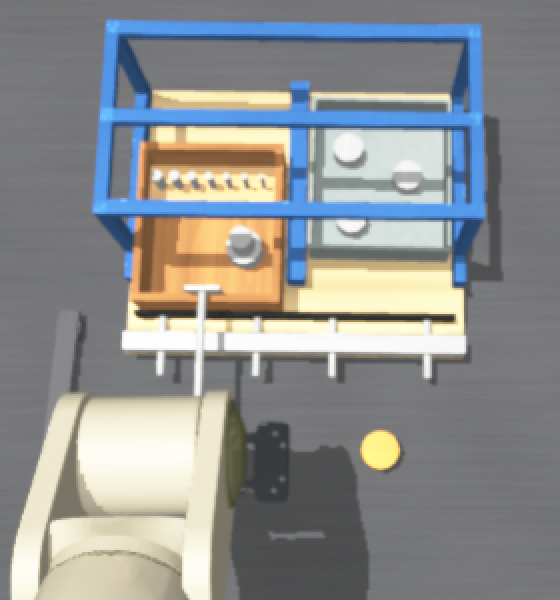

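```bash
python3 -m inch '[[[0.003,0,0],[0,-0.2,0],0],[[0.004,0,0],[0,-0.4,0],0],[[0.004,0,0],[0,-0.4,0],0]]'
python3 -c "
from h import *
need([.456,.1276,.0815],-.0075)"
```

```text
t: 12.0
ee_pos: [0.4562, 0.1278, 0.08]
eef_rot: [[1.0, -0.01, -0.003], [-0.01, -1.0, 0.004], [-0.003, -0.004, -1.0]]
force: [-0.8, -0.5, -3.3]
width: 0.0238
t 12.0 pos [0.4562 0.1278 0.08  ] F [-0.76 -0.48 -3.27] T [0.04 0.06 0.  ] w 0.0238
shift [-0.0002  0.0002 -0.0015] turn [-0.25  0.2  -0.15]
```

Free. Lift.

```bash
python3 -m inch '[[[0,0,-0.015],[-0.2,0.2,-0.1],0],[[0,0,-0.02],[0,0,0],0],[[0,0,-0.02],[0,0,0],0],[[0,0,-0.02],[0,0,0],0]]'
python3 - <<'E'
from h import *
d=viewer.get_image("scene"); cv2.imwrite("pics/s8.png",d["frame"][100:390,120:460].repeat(2,0).repeat(2,1)[:580]); 
need([.42,-.29,.15],-.09)
E
```

```text
t: 12.4
ee_pos: [0.4541, 0.1275, 0.1538]
eef_rot: [[1.0, -0.008, -0.014], [-0.008, -1.0, 0.0], [-0.014, -0.0, -1.0]]
force: [0.6, -0.3, -3.3]
width: 0.0235
t 12.45 pos [0.4556 0.1276 0.1568] F [ 2.47 -0.59  0.12] T [ 0.02 -0.05 -0.01] w 0.0235
shift [-0.032   0.4179  0.0069] turn [-0.01  0.51  4.68]
```

View pics/s8.png

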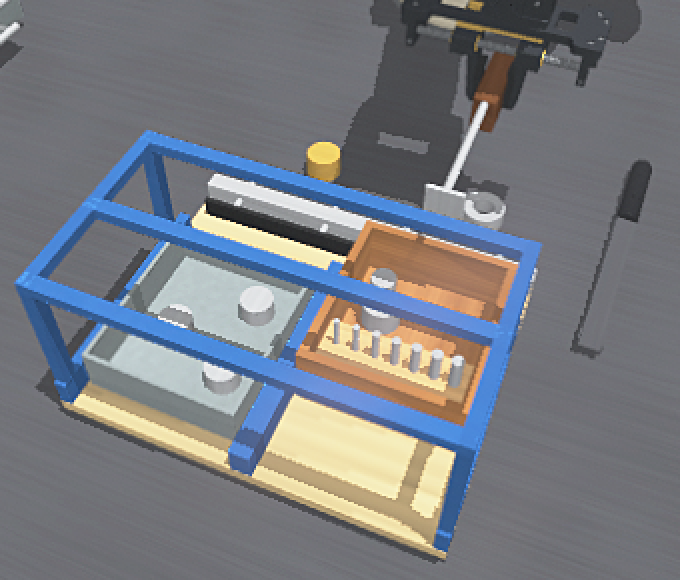

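```bash
python3 -m inch '[[[-0.03,0,0],[0,0.5,0],0],[[-0.003,0.045,0.002],[0,0,0.7],0],[[-0.001,0.045,0.002],[0,0,0.7],0],[[0,0.045,0],[0,0,0.7],0],[[0,0.045,0],[0,0,0.7],0]]'
python3 -c "
from h import *
need([.43,-.295,.14],-.09)"
```

```text
t: 12.95
ee_pos: [0.4147, -0.0523, 0.1511]
eef_rot: [[0.999, -0.048, -0.003], [-0.048, -0.999, 0.003], [-0.003, -0.003, -1.0]]
force: [0.1, 0.9, -2.3]
width: 0.0238
t 12.95 pos [ 0.4147 -0.0523  0.1511] F [ 0.06  0.88 -2.26] T [ 0.05  0.07 -0.  ] w 0.0238
shift [0.0268 0.2418 0.0104] turn [-0.14  0.18  2.43]
```

```bash
python3 -m inch '[[[0.003,0.045,0.002],[0,0.2,0.7],0],[[0.003,0.045,0.002],[0,0,0.7],0],[[0.003,0.045,0.002],[0,0,0.5],0],[[0.003,0.045,0],[0,0,0.4],0],[[0.003,0.035,0],[0,0,0],0]]'
python3 -c "
from h import *
need([.44,-.295,.06],-.09)"
```

```text
t: 13.45
ee_pos: [0.4111, -0.2769, 0.1407]
eef_rot: [[0.996, -0.091, -0.005], [-0.091, -0.996, 0.007], [-0.006, -0.007, -1.0]]
force: [0.9, 0.0, -3.0]
width: 0.0238
t 13.45 pos [ 0.4111 -0.2769  0.1407] F [ 0.88  0.04 -2.99] T [0.05 0.04 0.02] w 0.0238
shift [0.0308 0.0159 0.0804] turn [-0.38  0.32 -0.09]
```

```bash
python3 -m inch '[[[0.015,0.01,0.03],[-0.3,0.3,0],0],[[0.01,0,0.03],[0,0,0],0],[[0,0,0.025],[0,0,0],0]]'
python3 -c "
from h import *
need([.44,-.295,.01],-.09)"
```

```text
t: 13.75
ee_pos: [0.4355, -0.2959, 0.0533]
eef_rot: [[0.995, -0.098, 0.003], [-0.098, -0.995, -0.003], [0.003, 0.002, -1.0]]
force: [0.5, 0.7, -2.1]
width: 0.0237
t 13.75 pos [ 0.4355 -0.2959  0.0533] F [ 0.46  0.65 -2.14] T [ 0.03  0.09 -0.04] w 0.0237
shift [ 0.0042 -0.0015  0.0433] turn [ 0.14 -0.16 -0.48]
```

```bash
python3 -m inch '[[[0,0,0.018],[0.1,-0.1,0],0],[[0,0,0.012],[0,0,0],0],[[0,0,0.006],[0,0,0],0]]'
python3 -c "
from h import *
need([.44,-.295,.009],-.09)"
```

```text
t: 14.05
ee_pos: [0.4336, -0.2943, 0.011]
eef_rot: [[0.995, -0.098, -0.005], [-0.098, -0.995, 0.006], [-0.006, -0.005, -1.0]]
force: [0.0, -0.4, -2.4]
width: 0.0239
t 14.05 pos [ 0.4336 -0.2943  0.011 ] F [ 0.04 -0.36 -2.41] T [0.02 0.14 0.04] w 0.0239
shift [0.0064 0.0001 0.0019] turn [-0.31  0.34 -0.49]
```

```bash
python3 -m inch '[[[0,0,0.002],[-0.2,0.2,0],0],[[0,0,0.001],[0,0,0],0],[[0,0,0.0005],[0,0,0],0]]'
python3 -c "
from h import *
need([.44,-.295,.009],-.09)"
```

```text
t: 14.35
ee_pos: [0.4341, -0.2946, 0.0088]
eef_rot: [[0.995, -0.098, -0.001], [-0.098, -0.995, 0.001], [-0.001, -0.0, -1.0]]
force: [-1.2, 0.4, -0.6]
width: 0.0235
t 14.35 pos [ 0.4341 -0.2946  0.0088] F [-1.18  0.43 -0.59] T [ 0.04 -0.04  0.04] w 0.0235
shift [ 0.0059 -0.0002 -0.0002] turn [-0.03  0.06 -0.48]
```

```bash
python3 -m inch '[[[0,0,0.0005],[0,0,0],0],[[0,0,0],[0,0,0],0.6],[[0,0,0],[0,0,0],0.6],[[0,0,0],[0,0,0],0.6],[[0,0,0],[0,0,0],0.6]]'
python3 -c "
from h import *
need([.434,-.295,.12],-.09)"
```

```text
t: 14.85
ee_pos: [0.4353, -0.2957, 0.0105]
eef_rot: [[0.995, -0.098, 0.003], [-0.098, -0.995, -0.003], [0.003, 0.003, -1.0]]
force: [0.4, 0.1, -0.3]
width: 0.0522
t 14.85 pos [ 0.4353 -0.2957  0.0105] F [ 0.38  0.14 -0.33] T [-0.03 -0.    0.03] w 0.0522
shift [-0.001  -0.0003 -0.1095] turn [ 0.17 -0.17 -0.47]
```

```bash
python3 -m inch '[[[0,0,-0.02],[0,0,0],0.6],[[0,0,-0.04],[0,0,0],0.6],[[0,0,-0.04],[0,0,0],0.6],[[0,0,-0.04],[0,0,0],0.6],[[-0.05,0,-0.02],[0,0,0],0.6],[[-0.05,0,0],[0,0,0],0.6],[[-0.04,0,0],[0,0,0],0.6]]'
python3 - <<'E'
from h import *
d=viewer.get_image("scene"); cv2.imwrite("pics/s9.png",d["frame"])
d=viewer.get_image("top"); cv2.imwrite("pics/t9.png",d["frame"])
f=d["frame"]; C=cloud(d); hsv=cv2.cvtColor(f,cv2.COLOR_BGR2HSV)
X,Y,Z=C[...,0],C[...,1],C[...,2]
w=(X>0.58)&(X<0.7)&(Y>0.03)&(Y<0.21)&(Z>0.089)&(Z<0.1)&(hsv[...,0]<22)&(hsv[...,1]>90)
Q=C[w]
for y in np.arange(.06,.2,.02):
    s=Q[abs(Q[:,1]-y)<.006]; print(round(y,2),s[:,0].min().round(4))
H=(X>0.35)&(X<0.66)&(Y<-0.22)&(Y>-0.36)&(Z>0.02)&(Z<0.06)
print("hook",C[H].min(0),C[H].max(0))
need([0,0,0],0)
E
```

```text
t: 15.55
ee_pos: [0.2988, -0.2821, 0.1746]
eef_rot: [[0.996, -0.093, 0.003], [-0.093, -0.996, -0.006], [0.004, 0.006, -1.0]]
force: [0.2, -0.9, -0.1]
width: 0.0533
0.06 0.6062
0.08 0.6058
0.1 0.6065
0.12 0.6063
0.14 0.6062
0.16 0.6071
0.18 0.6071
0.2 0.6064
hook [ 0.38717741 -0.32789152  0.02009952] [ 0.60743922 -0.27776566  0.04571187]
t 15.65 pos [ 0.2977 -0.2819  0.1744] F [ 0.48 -0.26  0.5 ] T [ 0.04 -0.03  0.01] w 0.0528
shift [-0.324  -0.2526  0.1724] turn [ 0.27 -0.15 -5.55]
```

View pics/s9.png

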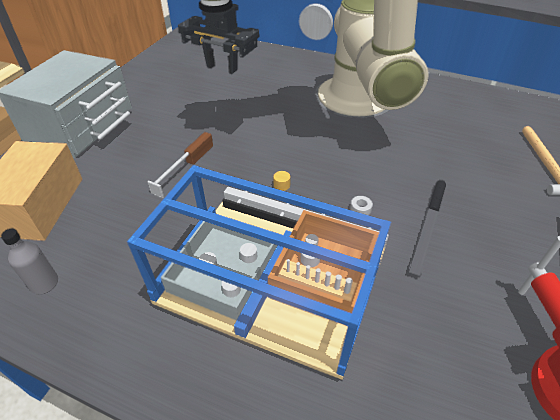

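View pics/t9.png

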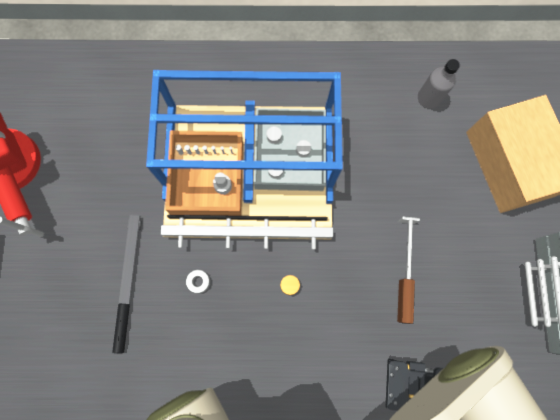

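The pictures show the tray resting at the buffer with its front at x ≈ 0.606 (top view, row ~213) and the shaft standing at (222,182). The hook lies upright on the bench at (409,265), and the bin, file, ring and slug have not moved. I'm handing the job in.

```bash
python3 -c "
from rig import ctrl
print(ctrl.finish_job())"
```

```text
the job is handed in; nothing more can be done
None
```

The tray is home against the buffer, the hook is back on the open bench, and I handed the job in at about 15.7 s of the 72 s allowed. No verdict is reported.

- **Dragging:** I gripped the hook by its handle at 55 N and dropped the blade behind the tray's front wall. I then dragged the tray straight forward with about 2–5 N until the buffer pressed home, about 25 mm inside the stop.
- **Holding:** I kept the pull at about 11–13 N for roughly 1.4 s. While pulling, the blade also pressed on the wall with up to about 5 N vertically. The total load stayed around 14 N at most in the readings I took, under the 18 N limit.
- **Unhooking:** I moved the hook forward to free it, lifted it clear, and set it down beside where it started. The wrist force showed its weight going onto the bench before I released it.

**Last checks:**
- **Tray:** its front stayed at x ≈ 0.606 after unhooking (within about 0.5 mm), parallel to the rack to about 0.01 rad.
- **Shaft and bystanders:** by eye in the final pictures, the shaft was standing and the bin, file, ring and brass cylinder were where they started.
- **Hook:** it lay upright, clear of the rack.
- **Not measured:** I had no reading of the force between tray and buffer after unhooking. I inferred that contact only from the tray's unchanged position.

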